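# Put the flat stick-blender battery on charge

### The arm

A 6-joint arm with a two-finger parallel gripper is mounted at the origin on the work surface. World frame = base frame: x ahead of the robot, y to its left, z up, the work surface at z = 0. Lengths are in m, angles in rad, forces in N, time in s.
With the tool pointing down it reaches from about 0.375 to 0.9 m from the base axis. Payload 3.1 kg.
Tool frame: the origin (TCP) lies midway between the tips of the shut fingers; the grasp point (between the pads) lies 19 mm behind it; z points along the fingers, y is the line along which they close (so a half turn about z gives the same grasp; the last joint's range is limited). The gripper opens to 85 mm and grips with 20 to 120 N. Pads are 22 mm wide; open, the fingers measure 114 mm over their backs; the gripper's body (76 mm by 85 mm) begins 54 mm behind the grasp point. The pads swing forward as they close: fully open they stand 13 mm farther back than shut.
Start: joints at [-1.514, 0.527, 1.433, -0, 1.181, -0.178], TCP at [0.146, -0.608, 0.231] pointing down, gripper open.
Joint ranges: [-3.08, 3.08], [-0.75, 2.2], [0.22, 2.44], [-1.43, 4.57], [0, 2.65], [-2.85, 2.85]. Speed limits (rad/s): [2.79, 2.79, 3.14, 3.14, 3.14, 3.14].

### API

Orientations are given as a unit quaternion [x, y, z, w].
In Python, from station import manip gives the robot as it stands.
- The arm moves only by the tool step_arm, never from a script. Its argument "targets" is text: rows parted by semicolons, each of 4 numbers parted by spaces: the shift along the tool's x, y, z in mm, then the turn about the tool's z in degrees. A call has 1 to 12 rows; each row is the pose to reach, as a shift and turn from the pose commanded when the call began, along the tool's axes at that moment; what a row does not reach only later rows make up. A row lasts 1/10 s, in which the tool goes at most 50 mm and 8.59 degrees, less where a joint would pass 70% of its speed; a pose out of reach is approached as far as the arm can. A call with a gripper value outside its range is refused whole. "gripper" is the closure, from 0 (fully open) to 1 (shut), set as the call begins (left out, the last holds). The fingers move at their own pace and stop on an object; "squeeze" is the grip in N (left out, the last holds). Time passes only in rows, so rows that repeat a pose let the fingers close. It gives the time, the measured TCP pose, the force, the opening and the grip force at its end, in the units of the state.
- manip.sense(): the state, without advancing time (a new reading comes with each control period).
- manip.snapshot(name): name is "side" or "top"; returns the picture (480x640x3 uint8, red, green, blue); there is no depth.
- manip.get_calibration(name): a dict with "fov_y" (degrees; the focal length in pixels is half the picture's height over the tangent of half this angle, whatever the lens; pixels are square), "cx", "cy" (the principal point, pixels), "extrinsics" (4x4, takes a point from camera to world coordinates). Camera axes: x right, y down, z forward; pixel columns grow to the right and rows downward; lengths in m; the calibration is good to about 2 mm. A picture is of the moment at which its call begins. get_calibration takes no time and is no camera call.
- manip.sign_off(): hands the job in; it is judged then, once.
Trained networks look in the newest picture that a camera, given by its name, has taken for a name from the list of things; names that differ only in an ending like _2 or _b are one class to them, and where a whole thing is asked for, a point or a joint stands for the part that bears it (a point fixed in the world has none). Each returns a list of dicts, best first, with "p" (0 to 1); they miss things now and then, are a little off and sometimes report something else, mostly with a low value. They report only what shows in the picture. A call takes as long as a camera call. They do not tell look-alikes from the thing itself.
- manip.recognise(camera, query): "position" ([column, row] in pixels, amid what is visible of it).
- manip.masks_of(camera, query): "pixels" (480x640 bool, what is visible of it) and "position" ([column, row] in pixels, amid what is visible of it).
- manip.mark_of(camera, query): "position" ([column, row] in pixels: a listed point, or the origin of a listed thing).
The state is a dict: "t": time; "q": joint angles; "qd": joint speeds; "tau": joint torques, N m; "tcp_pos": TCP position; "tool_rot": TCP orientation; "force": force on the tool from outside, world axes, zero at the start; "ft_torque": the same for the moment, N m; "finger_gap": opening from 0.0 (shut) to 1.0 (fully open); "gripper_force": force on a finger pad.
Only numpy, scipy, OpenCV 4.12 (cv2) and the standard library are available. Lean on these libraries where they do the work, as an engineer would, in place of code of your own. Each camera call takes 0.05 s, during which the arm holds its last target. There are 200 camera calls.

### The job

The stick blender's battery with the red band is flat: lift it out of the blue moulded tray and plug it fully home into the socket of the white charging dock. Then slide the dock's orange latch all the way towards the battery so that its bolt covers the battery's lip. Leave the green-banded battery in its pocket in the tray.

Things in the scene. Friction and masses are not known exactly. Their poses are not given: they have to be found in the camera images.
- pack_red: Black battery pack, red band and top, upright in one tray pocket (either); 67 mm tall, 130-250 g; origin: centre of underside, z up. Bottom up: grey plug 26 (x) by 34 (y) mm to z=22 (lowest 4 mm only 22 by 30, a lead-in); flange 36 by 62 (y) mm, z=22 to 28, an 11 mm lip on +y and -y sides; body to grip 36 (x) by 40 (y) mm to z=67. Same after a half turn. Grip across x, about 50 mm up.
- pack_green: A second battery pack of the same shape and size with a green band and top, in the other tray pocket; it stays there. Origin at the centre of its underside.
- tray: Blue moulded tray fixed to the counter, 85 (x) by 205 (y) by 30 mm high; origin: centre of underside. Two open pockets 40 (x) by 66 (y) mm, 25 mm deep, centred 48 mm to -y and +y of the centre. A pack stands on the pocket floor, 5 mm above the counter, its x and y along the tray's within a few degrees, about 2 mm play each side.
- dock: White charging dock fixed to the counter, 110 (x) by 180 (y) by 40 mm high; origin: centre of underside. Socket hole in its top, 45 mm to its -y side. The orange latch slides along y on its top, on the +y side, between two steel rails 10 mm high (outer faces at x = +-23 mm, y from 1 to 79 mm).
- socket (a point): Centre of the socket hole's mouth, in the dock's top face 40 mm above the counter; axes as the dock's. Hole 27.5 (x) by 35.5 (y) mm, chamfered, 26 mm deep; a pack goes in upright with its x and y along the dock's, either way round. Fully home, its flange rests on the dock's top and its origin is 22 mm below this point.
- latch_grip (a point): Top centre of the orange latch's upright grip: 22 (x) by 12 (y) mm, 28 mm tall, its top 41.5 mm above the dock's top, in the middle of a carrier 30 (x) by 40 (y) mm whose top is 13.5 mm above the dock's. Axes as the dock's; moves with the latch. It is 72 mm to the dock's +y side of the socket centre when open, 56 mm when closed.
- latch (a joint): Latch slide along the dock's -y, towards the socket (m): 0 open, 0.016 closed at its stop; starts 0 to 0.004. About 2 N moves it; it stays where left. Its bolt runs 8.5 mm above the dock's top: it passes over the 6 mm lip of a pack fully home, and is blocked by one that is not. Bolt tip 40 mm from the socket centre at 0, 24 mm at 0.016.
There are look-alikes about, which are no part of the job. Leave any purple, turquoise or yellow look-alike of the pack_red alone.

How it is judged:
On the way, in this order (a step that is already met when the one before it is completed fails the run):
1. the red-banded pack is lifted clear out of the tray (z of pack_red in the frame of tray above 0.035 m), for 0.1 s.
2. the red-banded pack is plugged fully home in the dock's socket (z of pack_red in the frame of socket below -0.02 m and horizontal distance between pack_red and socket below 0.003 m and angle between the x axis of pack_red and the x axis of socket, either way round below 0.1 rad), for 0.2 s.
At the end, for the whole second after the job is handed in: The red-banded pack rests upright in the socket, within 2 mm of fully home, 3 mm of its centre and 0.1 rad of square; the latch is slid at least 12.5 of its 16 mm; the green-banded pack stands in its pocket (tilt under 0.15 rad), within 12 mm of its start (all of step 2 and angle between pack_red's own z axis and vertical below 0.06 rad and linear speed of pack_red below 0.02 m/s and value of joint latch above 0.0125 m and distance of pack_green from where it was at the start of the episode below 0.012 m and angle between pack_green's own z axis and vertical below 0.15 rad); the robot touches nothing.
It fails at once if the green-banded pack is taken out of its pocket (distance of pack_green from where it was at the start of the episode above 0.02 m).
It also fails if it takes over 46 s, if anything falls off the work surface, if the arm or the gripper's body presses on something with over 40 N, if the wrist force passes 120 N, or if a joint passes its speed limit or range.

## Working session

There is one attempt and no reset: what is moved stays moved. The work goes in short steps, Python scripts to look and compute and a tool call to move; the robot and the scene stay as the last step left them, time stands still between calls to the robot, and variables do not carry over. Pictures are saved under pics/ and viewed, at most 12 in all, crops included, and the job is handed in when it is done.

Besides the shell and the picture viewer there is one more tool, called after "Emit:" as name(argument=value, ...), one argument or row to a line, values as JSON. step_arm: Moves the arm, as the interface text tells. Its arguments: {"type":"object","properties":{"targets":{"type":"string"},"gripper":{"type":"number"},"squeeze":{"type":"number"}},"required":["targets"]}

```bash
mkdir -p pics
cat > h.py <<'E'
import numpy as np, cv2
from station import manip
def cal(n):
    c=manip.get_calibration(n); f=240/np.tan(np.radians(c["fov_y"])/2)
    return f,c["cx"],c["cy"],np.array(c["extrinsics"])
def ray(n,p):
    f,cx,cy,E=cal(n); d=E[:3,:3]@np.array([(p[0]-cx)/f,(p[1]-cy)/f,1]); return E[:3,3],d/np.linalg.norm(d)
def atz(n,p,z):
    o,d=ray(n,p); return o+d*(z-o[2])/d[2]
def proj(n,P):
    f,cx,cy,E=cal(n); q=E[:3,:3].T@(np.array(P)-E[:3,3]); return np.array([cx+f*q[0]/q[2],cy+f*q[1]/q[2]])
def tri(p1,p2):
    o,d=ray("top",p1); a,b=ray("side",p2)
    s=np.linalg.lstsq(np.c_[d,-b],a-o,rcond=None)[0]; x=o+d*s[0]; y=a+b*s[1]
    return (x+y)/2, np.linalg.norm(x-y)
E
python3 - <<'E'
from h import *
np.set_printoptions(precision=4,suppress=True)
ims=[]
for n in("top","side"):
    im=manip.snapshot(n); ims.append(im); cv2.imwrite(f"pics/{n}0.png",im[...,::-1])
    print(n,cal(n))
    for q in("pack_red","pack_green","tray","dock","socket","latch_grip"):
        print(q,[(round(r["p"],2),np.round(r["position"],1)) for r in manip.mark_of(n,q)])
print(manip.sense())
E
```

```text
top (np.float64(580.8513248678288), 325.91156294706474, 251.81709792856992, array([[-0.009 , -0.9838,  0.1789,  0.3903],
       [-0.9999,  0.011 ,  0.0103,  0.029 ],
       [-0.012 , -0.1788, -0.9838,  1.0321],
       [ 0.    ,  0.    ,  0.    ,  1.    ]]))
pack_red [(0.95, array([216.4, 254.1])), (0.78, array([234.9, 320.5])), (0.73, array([144.7, 222.3])), (0.71, array([210.9, 188.5])), (0.62, array([161.3, 314.8]))]
pack_green [(0.89, array([271. , 256.7]))]
tray []
dock [(0.63, array([417.1, 297.2]))]
socket [(0.71, array([450.6, 297.6]))]
latch_grip [(0.81, array([411.2, 287. ]))]
side (np.float64(479.2543140860545), 320.1218433034467, 234.56753179983198, array([[ 0.9377, -0.1518,  0.3125,  0.3162],
       [-0.3467, -0.4646,  0.8148, -0.6835],
       [ 0.0215, -0.8724, -0.4883,  0.5134],
       [ 0.    ,  0.    ,  0.    ,  1.    ]]))
pack_red [(0.95, array([287.7, 196.1])), (0.9, array([230.2, 242.8])), (0.81, array([331.3, 217.1])), (0.74, array([222.2, 211.9])), (0.67, array([278.3, 225.4]))]
pack_green [(0.77, array([290.5, 250.3]))]
tray [(0.66, array([280.5, 239. ]))]
dock [(0.73, array([295.6, 333.3])), (0.7, array([296.8, 336.8]))]
socket [(0.84, array([297.7, 335.6]))]
latch_grip [(0.86, array([293.9, 286.8]))]
{'t': 0.7, 'q': array([-1.5135,  0.5274,  1.4327, -0.    ,  1.1814, -0.1785]), 'qd': array([ 0.0019,  0.0003, -0.001 ,  0.0007, -0.0017,  0.0015]), 'tau': array([  0.0014, -44.2162, -17.8386,  -0.0001,   0.0007,  -0.    ]), 'tcp_pos': array([ 0.146 , -0.6077,  0.2314]), 'tool_rot': array([ 0.9931,  0.1176, -0.    ,  0.0001]), 'force': array([ 1.6541, -0.6654, -0.4605]), 'ft_torque': array([-0.007 , -0.0332, -0.0625]), 'gripper_force': 0.0, 'finger_gap': 0.9975705092885411}
```

View pics/top0.png

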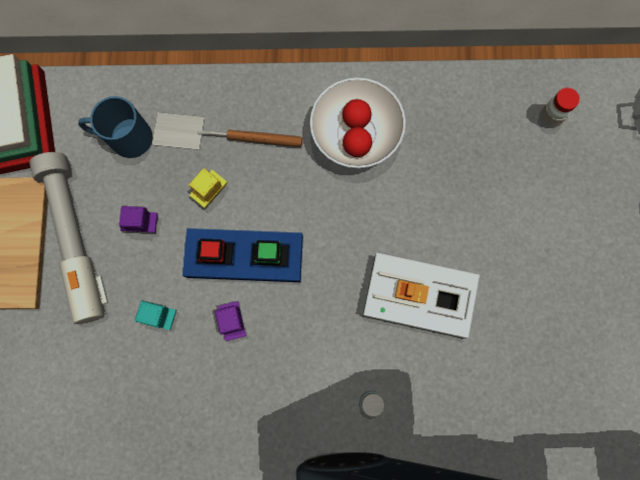

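View pics/side0.png

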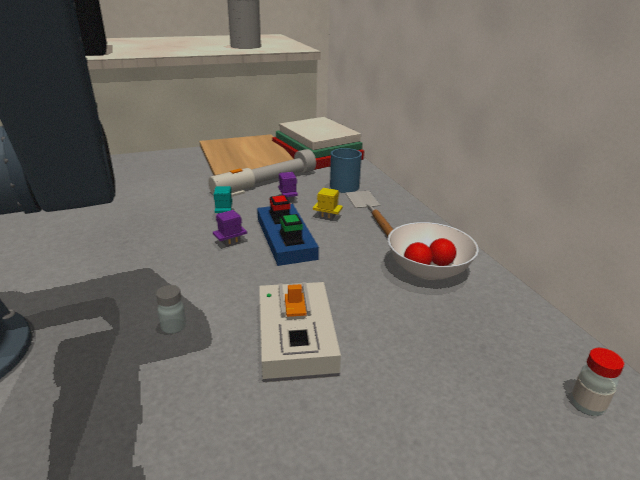

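The red pack is at top (211,251) and side (280,203); green is at (268,252). Purple at (136,219) and (230,320), turquoise at (155,315) and yellow at (207,187) are look-alikes. Only the black pack with a red top, standing in the blue tray, fits the description. Next I'll fit the tray and dock and confirm this in a crop.

```bash
cat > fit.py <<'E'
from h import *
from scipy.optimize import minimize
def box(x,y,a,lx,ly,z0,z1,off=(0,0)):
    c,s=np.cos(a),np.sin(a)
    return [(x+c*(u*lx/2+off[0])-s*(v*ly/2+off[1]),y+s*(u*lx/2+off[0])+c*(v*ly/2+off[1]),z) for z in(z0,z1) for u in(-1,1) for v in(-1,1)]
def hullmask(pts,S=4):
    m=np.zeros((480*S,640*S),np.uint8)
    h=cv2.convexHull(np.float32(pts)); cv2.fillConvexPoly(m,np.int32((h+0.5)*S*16-8),1,shift=4); return m>0
def fit(masks,x0,lx,ly,z0,z1):
    H={}
    for n,m in masks.items():
        k,l,st,_=cv2.connectedComponentsWithStats(m.astype(np.uint8)); i=1+np.argmax(st[1:,4])
        c=np.concatenate(cv2.findContours((l==i).astype(np.uint8),0,2)[0])[:,0]
        c=np.concatenate([c+np.array(d) for d in((-.5,-.5),(.5,.5),(-.5,.5),(.5,-.5))])
        H[n]=hullmask(c)
    def cost(p):
        t=0
        for n,h in H.items():
            g=hullmask([proj(n,P) for P in box(*p,lx,ly,z0,z1)]); t+=(g^h).sum()/h.sum()
        return t
    r=minimize(cost,x0,method="Nelder-Mead",options=dict(initial_simplex=np.array([x0]+[np.add(x0,d) for d in((.01,0,0),(0,.01,0),(0,0,.08))]),xatol=1e-4,fatol=1e-5))
    return r.x,r.fun
E
cat > m1.py <<'E'
from fit import *
np.set_printoptions(precision=4,suppress=True)
I={n:cv2.imread(f"pics/{n}0.png") for n in("top","side")}
hsv={n:cv2.cvtColor(i,cv2.COLOR_BGR2HSV) for n,i in I.items()}
def near(m,c,r):
    z=np.zeros(m.shape,np.uint8); cv2.circle(z,c,r,1,-1); return m&(z>0)
rng=lambda n,lo,hi:cv2.inRange(hsv[n],lo,hi)>0
blue={"top":near(rng("top",(105,120,40),(125,255,255)),(243,255),75),"side":near(rng("side",(105,120,30),(125,255,255)),(288,235),45)}
wh={"top":near(rng("top",(0,0,175),(179,60,255)),(421,295),75),"side":near(rng("side",(0,0,140),(60,60,255)),(298,330),60)}
for n in I:
    print(n, [np.round(cv2.boundingRect(m[n].astype(np.uint8))) for m in(blue,wh)])
for ns in(["top"],["side"],["top","side"]):
    print(ns,"tray",*fit({n:blue[n] for n in ns},(.41,.16,0),.085,.205,0,.03),"dock",*fit({n:wh[n] for n in ns},(.34,-.13,3.0),.11,.18,0,.04))
red={n:near((rng(n,(0,150,60),(6,255,255))|rng(n,(174,150,60),(179,255,255))),c,18) for n,c in(("top",(211,251)),("side",(280,203)))}
gr={n:near(rng(n,(50,100,50),(75,255,255)),c,18) for n,c in(("top",(268,252)),("side",(291,224)))}
for k,m in(("red",red),("green",gr)):
    for n in m:
        c=np.concatenate(cv2.findContours(m[n].astype(np.uint8),0,2)[0]); print(k,n,cv2.minAreaRect(c),cv2.boundingRect(c))
    bx=cv2.minAreaRect(np.concatenate(cv2.findContours(m["top"].astype(np.uint8),0,2)[0]))[0]; print(k,atz("top",bx,.072))
for n,c in(("top",(448,300)),("side",(298,338))):
    d=near(rng(n,(0,0,0),(179,255,70)),c,22); ct=np.concatenate(cv2.findContours(d.astype(np.uint8),0,2)[0]); r=cv2.minAreaRect(ct); print("hole",n,r,atz(n,r[0],.04))
print("latch",tri((411.2,287),(293.9,286.8)))
a=cv2.resize(I["top"][215:345,180:310],None,fx=3,fy=3,interpolation=2); b=cv2.resize(I["top"][240:350,360:490],None,fx=3,fy=3,interpolation=2)
b=cv2.copyMakeBorder(b,0,a.shape[0]-b.shape[0],0,0,0); cv2.imwrite("pics/crop1.png",np.hstack([a,b]))
E
python3 m1.py
```

```text
top [array([183, 229, 120,  52]), array([365, 253, 114,  84])]
side [array([258, 204,  60,  62]), array([259, 282,  83,  80])]
['top'] tray [ 0.5715  0.1863 -0.0499] 0.022330978155182472 dock [ 0.4962 -0.1243  2.9121] 0.022077015796485442Traceback (most recent call last):
  File "m1.py", line 13, in <module>
    print(ns,"tray",*fit({n:blue[n] for n in ns},(.41,.16,0),.085,.205,0,.03),"dock",*fit({n:wh[n] for n in ns},(.34,-.13,3.0),.11,.18,0,.04))
                     ~~~^^^^^^^^^^^^^^^^^^^^^^^^^^^^^^^^^^^^^^^^^^^^^^^^^^^^^
  File "fit.py", line 21, in fit
    r=minimize(cost,x0,method="Nelder-Mead",options=dict(initial_simplex=np.array([x0]+[np.add(x0,d) for d in((.01,0,0),(0,.01,0),(0,0,.08))]),xatol=1e-4,fatol=1e-5))
    res = _minimize_neldermead(fun, x0, args, callback, bounds=bounds,
                               **options)
    fsim[j] = func(sim[j])
              ~~~~^^^^^^^^
    fx = function(np.copy(x), *(wrapper_args + args))
  File "fit.py", line 19, in cost
    g=hullmask([proj(n,P) for P in box(*p,lx,ly,z0,z1)]); t+=(g^h).sum()/h.sum()
                ~~~~^^^^^
  File "h.py", line 11, in proj
    f,cx,cy,E=cal(n); q=E[:3,:3].T@(np.array(P)-E[:3,3]); return np.array([cx+f*q[0]/q[2],cy+f*q[1]/q[2]])
              ~~~^^^
  File "h.py", line 4, in cal
    c=manip.get_calibration(n); f=240/np.tan(np.radians(c["fov_y"])/2)
ValueError: time passes only in moves, steps and waits
```

```bash
sed -i 's/^def cal(n):/from functools import lru_cache\n@lru_cache(None)\ndef cal(n):/' h.py
sed -i 's/(.41,.16,0)/(.5715,.1863,-.05)/;s/(.34,-.13,3.0)/(.4962,-.1243,2.912)/' m1.py
python3 -c "from h import *;print({k:v for k,v in manip.get_calibration('top').items() if k!='extrinsics'})"; python3 m1.py
```

```text
{'fov_y': 44.89951902926006, 'cx': 325.91156294706474, 'cy': 251.81709792856992}
top [array([183, 229, 120,  52]), array([365, 253, 114,  84])]
side [array([258, 204,  60,  62]), array([259, 282,  83,  80])]
['top'] tray [ 0.5715  0.1864 -0.0535] 0.02244981741967546 dock [ 0.4967 -0.1246  2.9147] 0.021986387652821706
['side'] tray [ 0.5686  0.1826 -0.0585] 0.011658464331788427 dock [ 0.5026 -0.0872  2.9236] 0.17021834633794505
['top', 'side'] tray [ 0.5701  0.1864 -0.063 ] 0.08962943543942398 dock [ 0.4957 -0.1237  2.9121] 0.3228765316226846
red top ((210.2398223876953, 249.96383666992188), (25.590051651000977, 21.118927001953125), 2.726310968399048) (197, 240, 27, 22)
red side ((279.4939270019531, 202.4451141357422), (14.466531753540039, 18.773361206054688), 83.6598129272461) (270, 195, 20, 16)
red [0.5703 0.2339 0.072 ]
green top ((266.9773864746094, 251.47512817382812), (25.114398956298828, 20.16762351989746), 2.726310968399048) (254, 242, 27, 21)
green side ((290.47998046875, 222.35997009277344), (16.404878616333008, 20.36467742919922), 81.8698959350586) (280, 214, 22, 18)
green [0.5666 0.1381 0.072 ]
hole top ((447.1764221191406, 300.2059020996094), (20.174535751342773, 15.076668739318848), 12.528807640075684) [ 0.4846 -0.1668  0.04  ]
hole side ((298.4085388183594, 337.6768493652344), (15.570846557617188, 17.889909744262695), 83.6598129272461) [ 0.4821 -0.1726  0.04  ]
latch (array([ 0.5008, -0.1006,  0.0783]), np.float64(0.005030513811443278))
```

View pics/crop1.png

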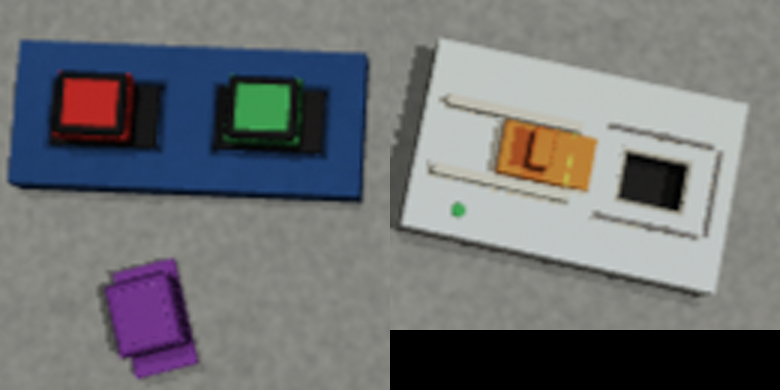

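The crop confirms that the red pack stands in the tray's +y pocket, at crop (91,101), which is top (210,249). The only other red things are the balls and the jar lid. Moving above it now.

Emit:
step_arm(
  targets="611 -718 70 -73.4;611 -718 70 -73.4;611 -718 70 -73.4;611 -718 70 -73.4;611 -718 70 -73.4;611 -718 70 -73.4;611 -718 70 -73.4;611 -718 70 -73.4;611 -718 70 -73.4;611 -718 70 -73.4;611 -718 70 -73.4;611 -718 70 -73.4",
  gripper=0.2,
)

```text
t: 1.9
tcp_pos: [0.4176, -0.0723, 0.1872]
tool_rot: [0.726, 0.688, 0.0, 0.001]
force: [0.3, 0.4, -0.8]
finger_gap: 0.799
gripper_force: 0.0
```

Emit:
step_arm(
  targets="313 138 67 0;313 138 67 0;313 138 67 0;313 138 67 0;313 138 67 0;313 138 67 0;313 138 67 0;313 138 67 0;313 138 67 0;313 138 67 0",
)

```text
t: 2.9
tcp_pos: [0.5705, 0.2302, 0.1198]
tool_rot: [0.726, 0.688, -0.001, -0.0]
force: [-1.0, 0.2, 0.5]
finger_gap: 0.803
gripper_force: 0.0
```

Run:
```python
from h import *
s=manip.sense();print(s["t"],s["tcp_pos"],s["tool_rot"])
ims=[]
for n,P in(("top",(.572,.233,.06)),("side",(.572,.233,.08))):
    im=manip.snapshot(n)[...,::-1]; cv2.imwrite(f"pics/{n}1.png",im); u,v=proj(n,P).astype(int)
    ims.append(cv2.resize(im[v-50:v+50,u-50:u+50],(400,400),interpolation=2))
cv2.imwrite("pics/c2.png",np.hstack(ims))
```

```text
2.9 [0.57049627 0.23021659 0.11984562] [ 7.26051870e-01  6.87639564e-01 -6.80514301e-04 -2.19598163e-04]
```

View pics/c2.png

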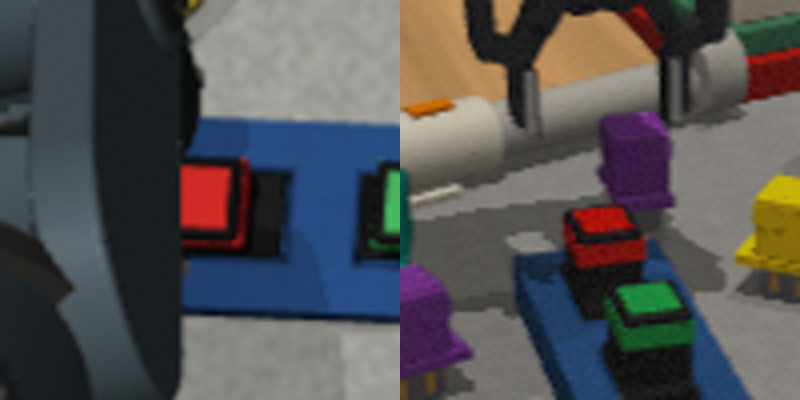

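The side view shows the open fingers straddling the red pack's line. The pack top is at about crop (603,220), and the fingers are at 525 and 675. Descending to grasp.

Emit:
step_arm(
  targets="2 1 20 0;2 1 40 0;2 1 58 0;2 1 72 0;2 1 83 0;2 1 83 0;2 1 83 0",
)

```text
t: 3.7
tcp_pos: [0.5727, 0.2328, 0.0372]
tool_rot: [0.726, 0.688, 0.0, 0.0]
force: [-0.2, 1.1, 0.5]
finger_gap: 0.801
gripper_force: 0.0
```

Emit:
step_arm(
  targets="0 0 0 0;0 0 0 0;0 0 0 0;0 0 0 0;0 0 0 0;0 0 0 0;0 0 0 0;0 0 0 0",
  gripper=1,
  squeeze=50,
)

```text
t: 4.5
tcp_pos: [0.5728, 0.2332, 0.0378]
tool_rot: [0.726, 0.688, 0.001, 0.0]
force: [-1.7, -0.2, 5.7]
finger_gap: 0.411
gripper_force: 50.2
```

Emit:
step_arm(
  targets="0 0 -10 0;0 0 -25 0;0 0 -45 0;0 0 -70 0;0 0 -90 0;0 0 -90 0;0 0 -90 0",
)

```text
t: 5.2
tcp_pos: [0.5723, 0.233, 0.1273]
tool_rot: [0.726, 0.688, 0.0, 0.0]
force: [-0.8, -0.1, -3.1]
finger_gap: 0.414
gripper_force: 50.5
```

Run:
```python
from h import *
s=manip.sense();p=s["tcp_pos"];q=s["tool_rot"];print(s["t"],p,s["force"],s["gripper_force"],s["finger_gap"])
from scipy.spatial.transform import Rotation as R
r=R.from_quat(q).as_matrix()
# socket goal, hover pack bottom 25mm above dock top
for g in((.4855,-.1682,.04+.02+.0328),):
    d=np.array(g)-p; print("shift mm",1e3*r.T@d,"yaw now",np.degrees(np.arctan2(r[1,0],r[0,0])))
```

```text
5.2 [0.57231422 0.23303372 0.12733038] [-0.80134425 -0.11439302 -3.12762688] 50.462016463279724 0.4137559572113146
shift mm [-405.33079047  -65.11718141   34.41308762] yaw now 86.91477538271145
```

Emit:
step_arm(
  targets="-405 -65 -8 9.9;-405 -65 -8 9.9;-405 -65 -8 9.9;-405 -65 -8 9.9;-405 -65 -8 9.9;-405 -65 -8 9.9;-405 -65 -8 9.9;-405 -65 -8 9.9;-405 -65 -8 9.9;-405 -65 -8 9.9;-405 -65 -8 9.9;-405 -65 -8 9.9",
)

```text
t: 6.4
tcp_pos: [0.4853, -0.1658, 0.1343]
tool_rot: [0.782, 0.623, -0.0, -0.001]
force: [0.3, 0.1, -2.7]
finger_gap: 0.417
gripper_force: 50.5
```

Run:
```python
from h import *
s=manip.sense();print(s["t"],s["tcp_pos"],s["tool_rot"],s["force"])
ims=[]
for n,P in(("top",(.4855,-.168,.06)),("side",(.4855,-.168,.06))):
    im=manip.snapshot(n)[...,::-1]; cv2.imwrite(f"pics/{n}2.png",im); u,v=proj(n,P).astype(int)
    print(n,u-60,v-60)
    ims.append(cv2.resize(im[v-60:v+60,u-60:u+60],(400,400),interpolation=2))
cv2.imwrite("pics/c3.png",np.hstack(ims))
```

```text
6.4 [ 0.48528483 -0.16581554  0.13434086] [ 7.81931746e-01  6.23363092e-01 -1.88538279e-04 -1.07891539e-03] [ 0.31819447  0.13043857 -2.7121337 ]
top 390 238
side 239 264
```

View pics/c3.png

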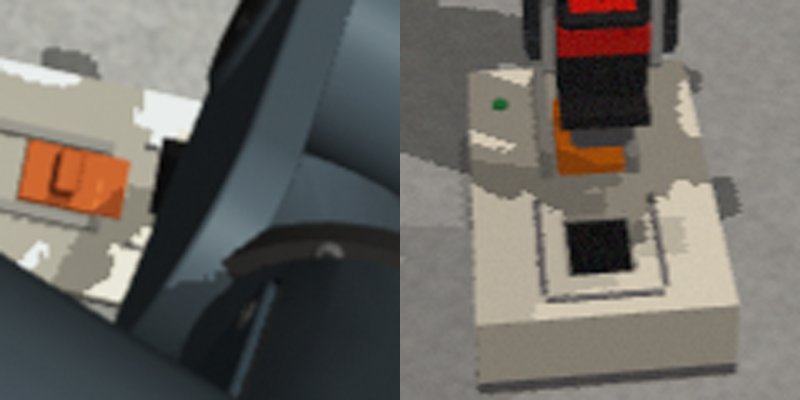

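The side crop shows the pack held upright above the latch side of the hole, with the hole at about (600,247). I'll overlay the models to measure pack and socket in the same camera.

```bash
cat > ov.py <<'E'
from fit import *
I=cv2.imread("pics/side2.png"); u0,v0,w,h,S=250,250,104,125,6
I=cv2.resize(I[v0:v0+h,u0:u0+w],None,fx=S,fy=S,interpolation=2)[:600]
pr=lambda P:((proj("side",P)+.5-(u0,v0))*S)
def quad(P,c): cv2.polylines(I,[np.int32([pr(p) for p in P])],True,c,1)
o=[0,1,3,2]
s=manip.sense();p=s["tcp_pos"]
def bx(x,y,a,lx,ly,z0,z1,c):
    B=box(x,y,a,lx,ly,z0,z1); quad([B[i] for i in o],c);quad([B[4+i] for i in o],c)
a=-.227; z=p[2]-.0328
bx(p[0],p[1],a,.036,.062,z+.022,z+.028,(0,255,0)); bx(p[0],p[1],a,.036,.04,z+.028,z+.067,(0,255,0))
d=np.array([.4966,-.1246]); bx(*d,a,.11,.18,0,.04,(255,0,255))
sk=d-.045*np.array([-np.sin(a),np.cos(a)]); print(sk)
B=box(*sk,a,.0275,.0355,.04,.04); quad([B[i] for i in o],(0,0,255))
cv2.imwrite("pics/ov.png",I)
E
python3 ov.py
```

```text
[ 0.4864725  -0.16844557]
```

View pics/ov.png

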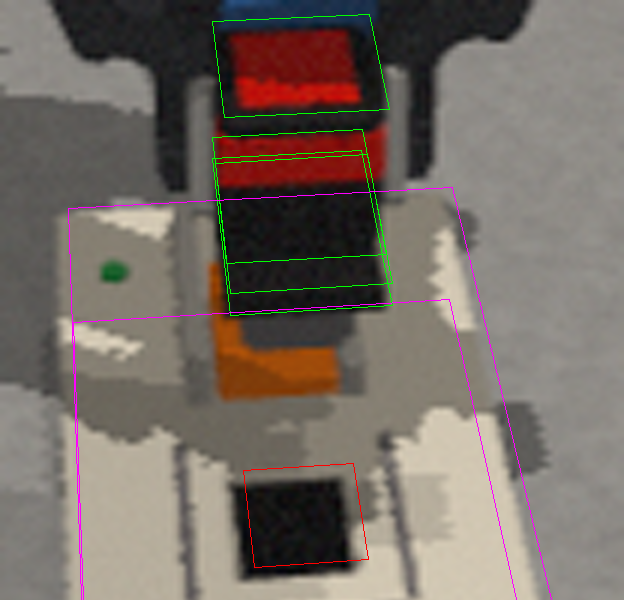

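In the side view the pack matches its predicted pose to about 0.5 px. The hole sits about 6 mm further towards dock −y than the top camera said. I'll lower the pack to just above the socket there and look again.

Emit:
step_arm(
  targets="-7 0 20 0;-7 0 38 0;-7 0 50 0;-7 0 55 0;-7 0 55 0;-7 0 55 0",
)

```text
t: 7.1
tcp_pos: [0.4845, -0.1746, 0.0803]
tool_rot: [0.782, 0.623, 0.0, 0.0]
force: [0.0, 0.7, -3.0]
finger_gap: 0.412
gripper_force: 50.6
```

```bash
cat > ov2.py <<'E'
import sys
from fit import *
s=manip.sense();p=s["tcp_pos"]; print(s["t"],p,s["force"])
I=manip.snapshot("side")[...,::-1]; cv2.imwrite(f"pics/{sys.argv[1]}.png",I)
u0,v0,S=262,276,10
I=cv2.resize(np.ascontiguousarray(I[v0:v0+60,u0:u0+75]),None,fx=S,fy=S,interpolation=2)
I=cv2.convertScaleAbs(I,alpha=1.8,beta=10)
pr=lambda P:((proj("side",P)+.5-(u0,v0))*S)
def bx(lx,ly,z,c):
    B=box(p[0],p[1],-.225,lx,ly,z,z); cv2.polylines(I,[np.int32([pr(B[i]) for i in(0,1,3,2)])],True,c,1)
z=p[2]-.0328
bx(.036,.062,z+.022,(0,255,0)); bx(.022,.03,z,(0,255,255)); bx(.0275,.0355,.04,(0,0,255))
cv2.imwrite(f"pics/{sys.argv[1]}z.png",I)
E
python3 ov2.py side3
```

```text
7.1 [ 0.484532   -0.17458382  0.08025097] [ 0.0345873   0.70646738 -2.96507327]
```

View pics/side3z.png

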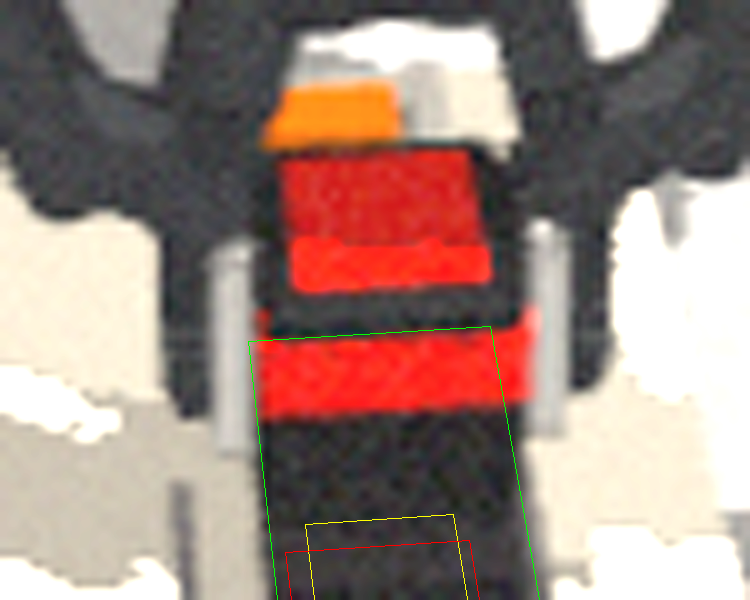

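The crop was cut too high, though it does show the pack upright between the pads. I'll re-crop the same image lower down.

```bash
sed -e 's/I=manip.snapshot.*/I=cv2.imread("pics\/side3.png")/' -e 's/u0,v0,S=262,276,10/u0,v0,S=262,312,10/' -e 's/alpha=1.8/alpha=1.5/' -e 's/pics\/{sys.argv\[1\]}z/pics\/side3y/' ov2.py > ov3.py; python3 ov3.py side3
```

```text
7.15 [ 0.48464222 -0.1747399   0.08044771] [-0.28084869 -0.72130856 -2.95630714]
```

View pics/side3y.png

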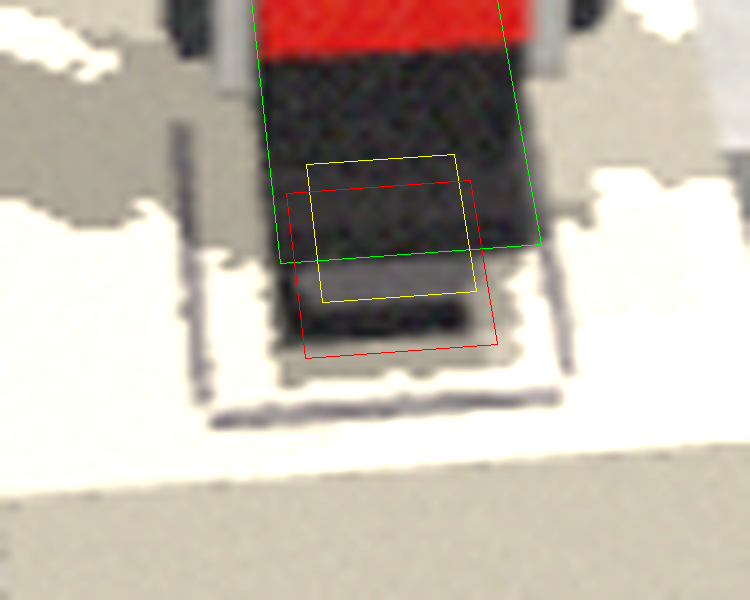

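The plug sits about 1.8 mm too far along dock +x and 1.6 mm too far along −y. The hole centre is about (298.7,337.7) in side pixels, against a predicted (300.5,338.4). Correcting that and lowering gently.

Emit:
step_arm(
  targets="1.6 -1.8 0 0;1.6 -1.8 2 0;1.6 -1.8 4 0;1.6 -1.8 6 0;1.6 -1.8 7.5 0;1.6 -1.8 9 0;1.6 -1.8 10 0;1.6 -1.8 11 0;1.6 -1.8 11 0",
)

```text
t: 8.05
tcp_pos: [0.4828, -0.1727, 0.072]
tool_rot: [0.782, 0.623, 0.0, 0.001]
force: [-3.7, 2.9, 24.7]
finger_gap: 0.414
gripper_force: 54.2
```

Emit:
step_arm(
  targets="0 0 -1.5 0;0.5 -1 -1.5 0;0.7 -1.2 -0.5 0;0.7 -1.2 0 0;0.7 -1.2 0 0",
)

```text
t: 8.55
tcp_pos: [0.4827, -0.1725, 0.0721]
tool_rot: [0.782, 0.623, 0.0, 0.002]
force: [-3.8, 1.1, 22.6]
finger_gap: 0.41
gripper_force: 53.8
```

Emit:
step_arm(
  targets="0 0 -5 0;0 0 -5 0;0 0 -5 0",
)

```text
t: 8.85
tcp_pos: [0.4816, -0.1717, 0.0736]
tool_rot: [0.783, 0.623, -0.0, -0.0]
force: [-0.1, -0.5, -2.5]
finger_gap: 0.415
gripper_force: 50.6
```

Emit:
step_arm(
  targets="0.3 -0.3 1.5 0;0.3 -0.3 3 0;0.3 -0.3 4 0;0.3 -0.3 5 0;0.3 -0.3 5 0",
)

```text
t: 9.35
tcp_pos: [0.4814, -0.171, 0.0687]
tool_rot: [0.783, 0.622, 0.0, -0.0]
force: [1.5, 2.5, 0.7]
finger_gap: 0.416
gripper_force: 51.5
```

It has dropped into the mouth. Pressing on.

Emit:
step_arm(
  targets="0.6 0 0.5 0;0.8 0 1.5 0;0.8 0 2.5 0;0.8 0 3.5 0;0.8 0 4.5 0;0.8 0 5.5 0;0.8 0 5.5 0",
)

```text
t: 10.05
tcp_pos: [0.4815, -0.1708, 0.0682]
tool_rot: [0.782, 0.623, -0.0, 0.001]
force: [-6.6, 5.2, 42.8]
finger_gap: 0.414
gripper_force: 56.7
```

Emit:
step_arm(
  targets="0 0 -5.5 0;0.3 -1.2 -5.5 0;0.4 -1.3 -4.5 0;0.4 -1.3 -3.5 0;0.4 -1.3 -2.5 0;0.4 -1.3 -2 0;0.4 -1.3 -2 0",
)

```text
t: 10.75
tcp_pos: [0.4814, -0.1707, 0.0683]
tool_rot: [0.782, 0.623, 0.0, 0.002]
force: [-3.4, 4.4, 31.4]
finger_gap: 0.418
gripper_force: 55.3
```

Emit:
step_arm(
  targets="0 0 -4.5 0;0 0 -4.5 0;0 0 -4.5 0",
)

```text
t: 11.05
tcp_pos: [0.4814, -0.1706, 0.0692]
tool_rot: [0.783, 0.622, 0.0, 0.001]
force: [2.5, -0.4, -1.0]
finger_gap: 0.417
gripper_force: 51.1
```

```bash
sed -i -e 's/u0,v0,S=262,276,10/u0,v0,S=262,300,10/' -e 's/alpha=1.8,beta=10/alpha=1.4,beta=30/' ov2.py; python3 ov2.py side4; python3 -c "
from station import manip
import numpy as np
s=manip.sense();print(s['tool_rot'],s['ft_torque'],s['force'])"
```

```text
11.05 [ 0.48136168 -0.17063411  0.0692466 ] [ 2.53589646 -0.3750755  -1.01651299]
[7.82605597e-01 6.22517284e-01 2.94126749e-04 7.89846566e-04] [-0.10524257 -0.59127857 -0.03830943] [ 3.24902651 -0.91955958 -0.26894478]
```

View pics/side4z.png

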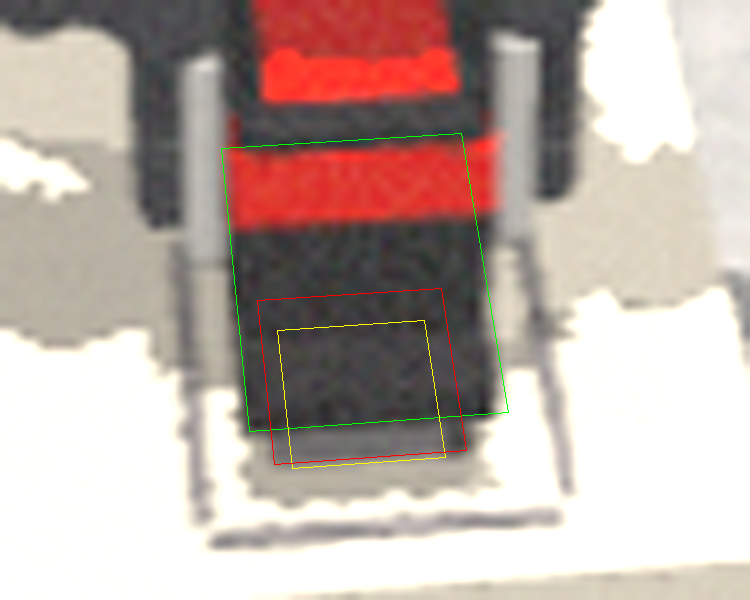

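The flange centre now sits about 1.7–2 mm to the dock −x side of the hole centre: hole columns are about 292–468, the flange about 245–500. So I overshot in x, and I'll shift back.

Emit:
step_arm(
  targets="-0.2 1.5 0 0;-0.5 3 0 0;-0.5 3 0 0;-0.5 3 0 0",
)

```text
t: 11.5
tcp_pos: [0.4823, -0.1705, 0.0694]
tool_rot: [0.783, 0.623, -0.0, -0.001]
force: [-0.6, 1.1, -2.8]
finger_gap: 0.412
gripper_force: 50.9
```

Emit:
step_arm(
  targets="0 0 1 0;0 0 2 0;0 0 3 0;0 0 4 0;0 0 4 0",
)

```text
t: 12.0
tcp_pos: [0.4828, -0.1707, 0.0683]
tool_rot: [0.782, 0.623, -0.0, -0.0]
force: [-4.2, 2.8, 18.4]
finger_gap: 0.414
gripper_force: 53.8
```

```bash
cat > tq.py <<'E'
from h import *
from scipy.spatial.transform import Rotation as R
s=manip.sense(); r=R.from_quat(s["tool_rot"]).as_matrix()
print(s["t"],s["tcp_pos"],"F world",s["force"],"M world",s["ft_torque"],"F tool",r.T@s["force"],"M tool",r.T@s["ft_torque"],"tilt",r[:,2])
E
python3 tq.py
```

```text
12.0 [ 0.48278104 -0.17065771  0.06832972] F world [-4.16079974  2.79566419 18.37863009] M world [ 0.2908849   0.88474796 -0.07411015] F tool [  1.7898907   -4.68805143 -18.37717339] M tool [0.92746065 0.08497391 0.07403695] tilt [-3.32085639e-04  2.64472136e-05 -9.99999945e-01]
```

Emit:
step_arm(
  targets="0 0 -4 0;0 0 -4 0;0 0 -4 0",
)

```text
t: 12.3
tcp_pos: [0.4832, -0.1711, 0.0697]
tool_rot: [0.783, 0.623, -0.0, -0.0]
force: [-1.0, 0.8, -2.4]
finger_gap: 0.412
gripper_force: 51.0
```

```bash
python3 tq.py
```

```text
12.3 [ 0.48322266 -0.17112184  0.06969164] F world [-1.03697701  0.83757703 -2.44153322] M world [-0.01142476  0.04471117  0.07932513] F tool [ 0.58282758 -1.19839906  2.4417397 ] M tool [ 0.04100177 -0.02119712 -0.07931978] tilt [-1.29104429e-04  8.67165921e-05 -9.99999988e-01]
```

I'll feel for the walls with the lead-in inside the mouth, then centre between them. First dock +x, then ±y.

Emit:
step_arm(
  targets="0 1 0.3 0;0 2 0.3 0;0 3 0.3 0;0 4 0.3 0;0 4 0.3 0",
)

```text
t: 12.8
tcp_pos: [0.4869, -0.1719, 0.0694]
tool_rot: [0.783, 0.623, -0.0, -0.0]
force: [-0.1, -0.1, -3.8]
finger_gap: 0.418
gripper_force: 50.9
```

```bash
python3 tq.py
```

```text
12.8 [ 0.48689175 -0.17186824  0.06935582] F world [-0.11403466 -0.14849159 -3.81711601] M world [ 0.0475317   0.15914476 -0.04742137] F tool [-0.17123038 -0.07382421  3.81715319] M tool [0.16574383 0.01060975 0.04745018] tilt [-9.50155349e-04  4.64946715e-04 -9.99999441e-01]
```

Emit:
step_arm(
  targets="0 1 0 0;0 2 0 0;0 3 0 0;0 3 0 0",
)

```text
t: 13.2
tcp_pos: [0.4872, -0.1716, 0.0692]
tool_rot: [0.782, 0.623, -0.002, -0.003]
force: [-7.2, -0.6, 0.1]
finger_gap: 0.412
gripper_force: 51.3
```

```bash
python3 tq.py
```

```text
13.2 [ 0.48724569 -0.1716026   0.06921267] F world [-7.1988712  -0.62085282  0.14925461] M world [-0.20973197  1.308114    0.01508077] F tool [-2.21723456 -6.87780899 -0.1053386 ] M tool [ 1.22792573 -0.49746123 -0.01038654] tilt [-0.00632197  0.00257467 -0.9999767 ]
```

Emit:
step_arm(
  targets="0 -3 0 0;0 -5.6 0 0;2 -5.6 0 0;3.5 -5.6 0 0;5 -5.6 0 0;5 -5.6 0 0",
)

```text
t: 13.8
tcp_pos: [0.4861, -0.1664, 0.0697]
tool_rot: [0.782, 0.623, 0.0, 0.0]
force: [-0.4, -0.2, -2.3]
finger_gap: 0.414
gripper_force: 51.1
```

```bash
python3 tq.py
```

```text
13.8 [ 0.48613963 -0.16639434  0.06965917] F world [-0.39964132 -0.15848824 -2.26531479] M world [ 0.03202478  0.05297267 -0.04541134] F tool [-0.24394166 -0.35518219  2.26513154] M tool [0.05881313 0.01929169 0.04541725] tilt [ 5.43593840e-04 -2.16912310e-04 -9.99999829e-01]
```

Emit:
step_arm(
  targets="-4 0 0 0;-7 0 0 0;-9 0 0 0;-10 0 0 0;-10 0 0 0",
)

```text
t: 14.3
tcp_pos: [0.4836, -0.1739, 0.0697]
tool_rot: [0.783, 0.621, 0.002, -0.002]
force: [4.5, 9.4, -0.9]
finger_gap: 0.417
gripper_force: 51.3
```

```bash
python3 tq.py
```

```text
14.3 [ 0.48358014 -0.17387258  0.06966069] F world [ 4.51617592  9.44287645 -0.93954002] M world [ 1.84939297 -0.81966086 -0.03686537] F tool [10.21881196  2.24800051  0.98431291] M tool [-0.37713206  1.98749     0.03335049] tilt [ 1.66319510e-04  4.66298393e-03 -9.99989114e-01]
```

Emit:
step_arm(
  targets="4 0 0 0;8 0 0 0;11 0 0 0;12 0 0 0;13 0 0 0;13 0 0 0",
)

```text
t: 14.9
tcp_pos: [0.4861, -0.1665, 0.07]
tool_rot: [0.782, 0.624, -0.002, 0.002]
force: [-4.3, -7.9, 0.0]
finger_gap: 0.416
gripper_force: 51.3
```

```bash
python3 tq.py
```

```text
14.9 [ 0.48612106 -0.16653348  0.06997577] F world [-4.276149   -7.92337066  0.00810941] M world [-1.73043918  0.95541927  0.07360043] F tool [-8.67484938 -2.41066204  0.03186578] M tool [ 0.54710618 -1.89931022 -0.07719001] tilt [-5.47567214e-04 -4.74969832e-03 -9.99988570e-01]
```

Walls found, in dock-aligned coordinates: x centre 0.5103 and y centre −0.0578. Centring, then inserting.

Emit:
step_arm(
  targets="-4 0 0 0;-7 0 0 0;-7 0 0 0;-7 0 1 0;-7 0 2 0;-7 0 3 0;-7 0 4 0;-7 0 5 0;-7 0 5 0",
)

```text
t: 15.8
tcp_pos: [0.4846, -0.1702, 0.0643]
tool_rot: [0.783, 0.623, -0.0, -0.0]
force: [-0.4, -1.3, -1.8]
finger_gap: 0.417
gripper_force: 51.1
```

```bash
python3 tq.py
```

```text
15.8 [ 0.4846025  -0.17016192  0.06425456] F world [-0.43810087 -1.25226221 -1.8041865 ] M world [ 0.10803734  0.15179125 -0.03261678] F tool [-1.31935382 -0.14389622  1.80382408] M tool [0.17217637 0.07118864 0.0326187 ] tilt [-7.62813349e-04  5.55637034e-04 -9.99999555e-01]
```

It's going in freely. Continuing to home (TCP z about 0.0508).

Emit:
step_arm(
  targets="0 0 2 0;0 0 4 0;0 0 6 0;0 0 8 0;0 0 10 0;0 0 11.5 0;0 0 13 0;0 0 14.5 0;0 0 15.5 0;0 0 15.5 0",
)

```text
t: 16.8
tcp_pos: [0.4846, -0.17, 0.0509]
tool_rot: [0.782, 0.623, -0.0, 0.0]
force: [-4.8, 3.5, 14.6]
finger_gap: 0.416
gripper_force: 53.3
```

```bash
python3 tq.py
```

```text
16.8 [ 0.48461912 -0.17004249  0.05090949] F world [-4.7933034   3.54738836 14.58651274] M world [ 0.21271588  0.84941481 -0.06455306] F tool [  2.37969814  -5.46533419 -14.58743413] M tool [0.87549329 0.0167302  0.06443801] tilt [ 7.76408291e-05 -1.54890025e-04 -9.99999985e-01]
```

Home at z = 0.0509. A little more press, then release and retreat.

Emit:
step_arm(
  targets="0 0 2 0;0 0 2 0;0 0 0 0",
)

```text
t: 17.1
tcp_pos: [0.4846, -0.1699, 0.0507]
tool_rot: [0.782, 0.623, 0.0, 0.0]
force: [-1.3, 1.4, -3.6]
finger_gap: 0.41
gripper_force: 51.4
```

Emit:
step_arm(
  targets="0 0 0 0;0 0 0 0;0 0 0 0;0 0 0 0;0 0 -10 0;0 0 -30 0;0 0 -60 0;0 0 -90 0;0 0 -90 0",
  gripper=0.2,
)

```text
t: 18.0
tcp_pos: [0.4874, -0.1719, 0.1431]
tool_rot: [0.782, 0.623, 0.002, 0.004]
force: [0.4, -0.5, -0.8]
finger_gap: 0.801
gripper_force: 0.0
```

Emit:
step_arm(
  targets="40 -3 0 0;80 -3 0 0;97 -3 0 0;97 -3 0 0;97 -3 30 0;97 -3 55 0;97 -3 72 0;97 -3 80 0;97 -3 80 0",
  gripper=1,
)

```text
t: 18.9
tcp_pos: [0.503, -0.0757, 0.058]
tool_rot: [0.783, 0.622, -0.001, -0.001]
force: [-0.1, 0.6, 0.2]
finger_gap: 0.0
gripper_force: 0.0
```

```bash
python3 tq.py
python3 - <<'E'
from h import *
im=manip.snapshot("side")[...,::-1]; cv2.imwrite("pics/side5.png",im)
cv2.imwrite("pics/c5.png",cv2.resize(np.ascontiguousarray(im[240:380,240:400]),(800,600),interpolation=2)[:600]) if 0 else cv2.imwrite("pics/c5.png",cv2.resize(np.ascontiguousarray(im[230:350,240:400]),(800,600),interpolation=2))
E
```

```text
18.9 [ 0.50302146 -0.07572496  0.05801229] F world [-0.06428712  0.63441214  0.2452763 ] M world [-0.00779006 -0.00118214 -0.01489009] F tool [ 0.60361919 -0.20630503 -0.24465112] M tool [-0.00291162 -0.00728651  0.01490726] tilt [-2.32408975e-03  7.48792509e-04 -9.99997019e-01]
```

View pics/c5.png

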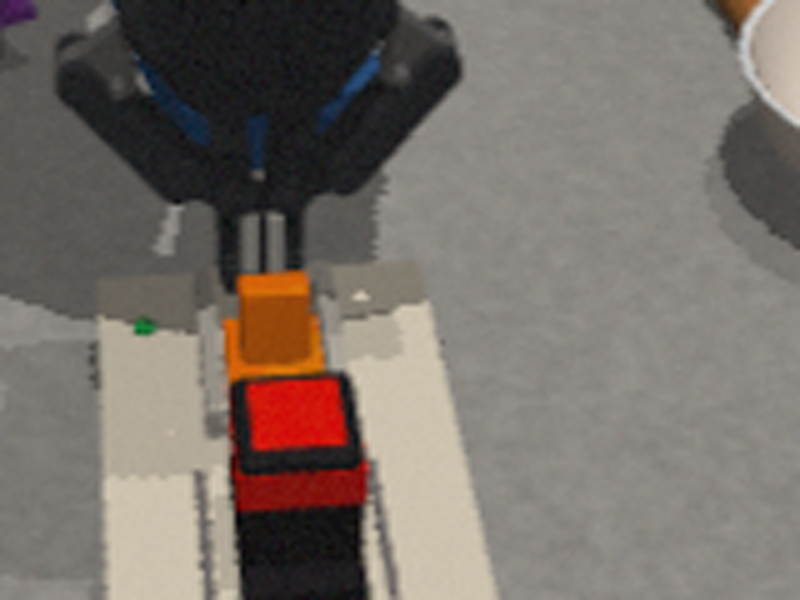

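The pack is seated and the shut fingers stand right behind the orange grip at about (270,320). Pushing the latch towards the battery.

Emit:
step_arm(
  targets="-4 0 -2 0;-8 0 -2 0;-11 0 -2 0;-14 0 -2 0;-17 0 -2 0;-20 0 -2 0;-22 0 -2 0;-23 0 -2 0;-23 0 -2 0",
)

```text
t: 19.85
tcp_pos: [0.4989, -0.097, 0.0612]
tool_rot: [0.783, 0.622, 0.001, -0.0]
force: [0.9, 4.9, 2.1]
finger_gap: -0.004
gripper_force: 2.8
```

```bash
python3 tq.py
```

```text
19.85 [ 0.49889907 -0.09699713  0.0611815 ] F world [0.86499962 4.93705735 2.10969029] M world [ 0.84173072 -0.37977471  0.03291975] F tool [ 5.00767287 -0.27114595 -2.10315123] M tool [-0.17987004  0.90575751 -0.0327606 ] tilt [ 7.28815815e-04  1.19637286e-03 -9.99999019e-01]
```

Emit:
step_arm(
  targets="-2 0 0 0;-4 0 0 0;-4 0 0 0;-4 0 0 0",
)

```text
t: 20.25
tcp_pos: [0.4987, -0.0975, 0.0613]
tool_rot: [0.784, 0.621, 0.003, -0.002]
force: [8.2, 18.9, 3.3]
finger_gap: -0.001
gripper_force: 10.2
```

```bash
python3 tq.py
```

```text
20.25 [ 0.49868423 -0.09745748  0.06127352] F world [ 8.15506217 18.88674312  3.28799834] M world [ 3.11297034 -1.29023077  0.03762183] F tool [20.26907848  3.63320333 -3.16058998] M tool [-0.54574127  3.3252618  -0.03867331] tilt [ 0.00208368  0.00584286 -0.99998076]
```

There's a hard stop at the closed position (TCP 74 mm from the socket; it would be about 80 mm if the lip were blocking). Backing off, lifting clear and checking.

Emit:
step_arm(
  targets="8 0 0 0;16 0 0 0;16 0 -30 0;16 0 -70 0;36 0 -110 0;60 0 -120 0;60 0 -120 0",
)

```text
t: 20.95
tcp_pos: [0.5123, -0.0419, 0.1832]
tool_rot: [0.782, 0.624, 0.001, 0.002]
force: [-0.5, -0.1, 0.2]
finger_gap: 0.002
gripper_force: 0.0
```

```bash
python3 tq.py
python3 - <<'E'
from h import *
im=manip.snapshot("side")[...,::-1]
cv2.imwrite("pics/c6.png",cv2.resize(np.ascontiguousarray(im[200:350,220:400]),(720,600),interpolation=2))
r=manip.mark_of("side","latch_grip"); print(r)
g=atz("side",r[0]["position"],.0815) if r else None; print(g, g is not None and np.linalg.norm(g[:2]-[.4846,-.17]))
E
```

```text
20.95 [ 0.51225696 -0.04190684  0.18318007] F world [-0.46761957 -0.06699233  0.21081545] M world [ 0.01727282 -0.0018709   0.01809657] F tool [-0.16938814 -0.4401153  -0.21261554] M tool [ 0.0020086   0.01733331 -0.01802383] tilt [ 0.00405166 -0.00138238 -0.99999084]
[]
None False
```

View pics/c6.png

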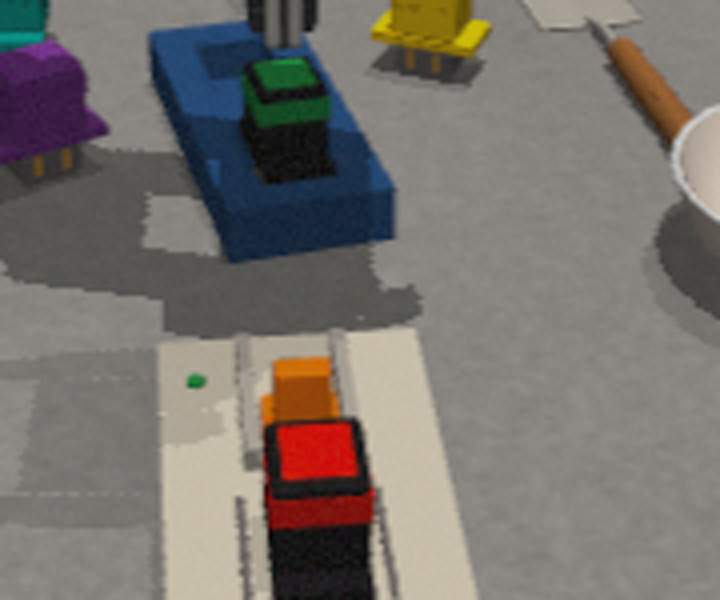

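The picture shows the red pack upright in the dock at (318,455), the latch slid up to it at (300,390), and the green pack still in its pocket at (287,110). The robot is clear of everything, so I'm handing in.

```bash
python3 -c "from station import manip; print(manip.sign_off())"
```

```text
the job is handed in; nothing more can be done
None
```

The red-banded battery is plugged fully home in the dock with the latch pushed to its stop, the green-banded battery is still in its tray pocket, and I handed the job in at about 21 s; the sign-off returned no verdict.

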